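Extend the telescoping oven brush and lift it ready for use

TASK

With the oven brush's head still hooked in its rest, press the red button on the side of the handle, pull the handle out past the first stop to the second, and let the button spring out so that it locks there. Then take the brush by the middle, where it balances, lift it about 10 cm out of the rest and finish while holding it there in the gripper, level, still and fully extended. Leave the tumbler, bowl and bench scraper where they are.

Things in the scene. Friction and masses are not known exactly. Their poses are not given: they have to be found in the camera images.
- brush: Telescoping oven brush, lying level in its rest: wood head with brass bristles, bare square aluminium rod 14 x 14 mm, sliding handle; about 0.37 kg in all. Origin: middle of the head, on the rod's axis, 70 mm above the bench; x along the rod from head to handle, z up. Head 45 x 120 x 22 mm (x, y, z) centred on the origin; bristles reach 36 mm below it. The rod leaves the head at x = 22 mm.
- handle (a joint): How far the handle is pulled out along the brush's +x (m): 0 home; it locks at 0.060 (first stop) and 0.120 (second stop; the travel ends at 0.1205); 1 mm play. It is locked until the button is pressed; with the button held in it slides against 3 to 6 N, past the first stop, to the end. If the button is let go on the way, it locks at the next stop passed.
- button (a joint): Travel of the red button into the handle (m): 0 out, 0.0045 fully in; the handle is unlocked beyond 0.003. Spring: 3 N at the start, 9 N fully in; it springs out by itself when let go at a stop, and that locks the handle. Squeezing the handle's two sides over the button with some 45 N holds it in and grips the handle for the pull.
- button_face (a point): Middle of the red button's outer face (24 mm along the brush, 14 mm high). It stands 5 mm proud of the handle's side that looks to the brush's -y and rides with the handle: it is at brush x = 108 mm + the handle's travel, y = -19 mm, z = 0.
- handle_front (a point): Centre of the handle's front edge, on the rod's axis, at brush x = 82 mm + the handle's travel. The handle is 28 x 28 mm in section, centred on the axis, 220 mm long, its front 56 mm grey, the rest black. In front of it the rod is bare.
- handle_end (a point): Centre of the handle's rear end, on the axis, at brush x = 302 mm + the handle's travel.
- balance (a point): Point on the rod's axis at brush x = 145 mm: where the brush balances (within about 15 mm) with the handle at the second stop. Then it lies on bare rod, 57 mm in front of the handle; with the handle home it is inside the handle.
- rest: Stainless brush rest, screwed to the bench. Origin on the bench under brush x = 165 mm; its axes are the brush's. Base plate 336 x 90 x 3 mm with two uprights, fork and saddle; between them the brush is free on both sides. The brush lifts straight up out of it.
- fork (a point): Floor of the fork's slot, 63 mm above the bench, at brush x = 26.5 mm. The fork is a 4 mm plate across the brush, 76 mm wide, 76 mm high, with a 26 mm slot open upwards that the rod lies in. The head hooks behind it, 2 mm away, and bears on it when the handle is pulled: ease the brush some 4 mm back towards its head before lifting, or it drags on the fork.
- saddle (a point): Floor of the saddle's slot, 56 mm above the bench, at brush x = 282 mm, under the handle. The saddle is a 4 mm plate across the brush, 64 mm wide, 68 mm high, with a 44 mm slot open upwards.
- tumbler: Clear glass tumbler, 72 mm wide, 120 mm tall, standing; origin at the centre of its foot. Not to be disturbed.
- bowl: White ceramic bowl, 150 mm wide, 60 mm tall; origin at the centre of its foot. Not to be disturbed.
- scraper: Bench scraper lying flat: steel blade, dark wooden grip, 108 x 140 mm, 22 mm high; origin on the bench under its middle. Not to be disturbed.

How it is judged (in metres and radians):
On the way, in this order (a step that is already met when the one before it is completed fails the run):
1. the button is pressed in while the handle is still home and the brush lies in its rest (value of joint button above 0.003 m and value of joint handle below 0.01 m and distance of brush from where it was at the start of the episode below 0.02 m), for 0.1 s.
2. the handle is out at the second stop and locked there (button back out), the head still in the rest (value of joint handle above 0.117 m and value of joint button below 0.0015 m and distance of brush from where it was at the start of the episode below 0.03 m), for 0.2 s.
At the end, for the whole second after the job is handed in: Held by the fingers alone, off the rest: head and handle end over 140 mm above the bench (70 at start), level within 15 degrees, upright within 20, still (under 20 mm/s); handle over 117 mm out, button out (under 1.5 mm); tumbler, bowl, scraper within 30 mm of their start (value of joint handle above 0.117 m and value of joint button below 0.0015 m and height (world z) of each of brush, handle_end above 0.14 m and angle between brush's own x axis and vertical between 1.3 and 1.84 rad and angle between brush's own z axis and vertical below 0.35 rad and contact force between brush and the fingers above 3 N and contact force between brush and rest below 0.1 N and linear speed of brush below 0.02 m/s and angular speed of brush below 0.15 rad/s and distance of each of tumbler, bowl, scraper from where it was at the start of the episode below 0.03 m and contact force between brush and tumbler below 0.1 N); the arm keeps its last pose, push and grip.
It fails at once if a bystander is shoved or tipped (distance of any of tumbler, bowl, scraper from where it was at the start of the episode above 0.03 m or angle between tumbler's own z axis and vertical above 0.4 rad).
It also fails if it takes over 48 s, if anything falls off the work surface, if the arm or the gripper's body presses on something with over 40 N, if the wrist force passes 120 N, or if a joint passes its speed limit or range.

ROBOT

A 6-joint arm with a two-finger parallel gripper is mounted at the origin on the work surface. World frame = base frame: x ahead of the robot, y to its left, z up, the work surface at z = 0. Lengths are in m, angles in degrees, forces in N, time in s.
With the tool pointing down it reaches from about 0.3 to 0.75 m from the base axis. Payload 8.5 kg.
Tool frame: the origin (TCP) lies midway between the tips of the shut fingers; the grasp point (between the pads) lies env.tcp_to_grasp behind it (env.tcp_to_grasp is the distance from the TCP to the grasp point, in m); z points along the fingers, y is the line along which they close (so a half turn about z gives the same grasp; the last joint's range is limited). The gripper opens to 85 mm and grips with 20 to 120 N. Pads are 22 mm wide; open, the fingers measure 114 mm over their backs; the gripper's body (76 mm by 85 mm) begins 54 mm behind the grasp point. The pads swing forward as they close: fully open they stand 13 mm farther back than shut.
Start: joints at [61.748, 21.807, 74.336, -0, 83.858, -12.336], TCP at [0.151, 0.529, 0.231] pointing down, gripper open.
Joint ranges: [-178.18, 178.18], [-50.72, 133.34], [12.68, 142.11], [-81.47, 261.47], [9.98, 163.14], [-165.26, 165.26]. Speed limits (degrees/s): [136.94, 136.94, 180, 180, 180, 180].

INTERFACE

Orientations are given as a 3x3 rotation matrix whose columns are the frame's x, y, z axes.
In Python, from rig import observe, optics, job, env gives the robot as it stands. The module is installed in compiled form; this text tells all that it offers.
- The arm moves only by the shell command python3 -m jog 'ROWS' [FORCE]. ROWS is JSON, a list of rows, each a list of 7 numbers: the turn, a rotation vector about the tool's x, y, z in rad, then the shift along the tool's x, y, z in m, then the opening in per cent of the stroke, from 0 (shut) to 100 (fully open). A call has 1 to 10 rows; each row shifts and turns the commanded pose from where the row before left it, along the tool's axes as they then stand; what a row does not reach is not made up. A row lasts 1/8 s, in which the tool goes at most 62.5 mm and 10.7 degrees, less where a joint would pass 70% of its speed; a pose out of reach is approached as far as the arm can. A call is refused whole if a number of a shift passes 0.0625 or a number of a turn 0.188, either way. A call with a gripper value outside its range is refused whole. The fingers move at their own pace and stop on an object; FORCE is the grip in N (left out, the last holds). Time passes only in rows, so rows that do not move let the fingers close. It gives the time, the measured TCP pose, the force, the opening and the grip force at its end, in the units of the state.
- observe(): the state, without advancing time (a new reading comes with each control period).
- optics.get_image(name): name is "side" or "top"; returns a dict with "pixels" (384x512x3 uint8, red, green, blue), "mtx" (3x3 intrinsics, pixels), "dist_coeffs" ([k1, k2, p1, p2, k3] as OpenCV has them; the pictures are not rectified), "rvec" (rotation vector, rad) and "tvec" (3), from world to camera coordinates, as OpenCV has them. Camera axes: x right, y down, z forward; pixel columns grow to the right and rows downward; lengths in m; the calibration is good to about 2 mm. A picture is of the moment at which its call begins. There is no depth.
- job.close_job(): hands the job in; it is judged then, once.
The state is a dict: "time_s": time; "q": joint angles; "qvel": joint speeds; "joint_efforts": joint torques, N m; "position": TCP position; "tool_rot": TCP orientation; "ft_force": force on the tool from outside, world axes, zero at the start; "wrist_torque": the same for the moment, N m; "grip_width": finger opening in m; "gripper_force": force on a finger pad.
Only numpy, scipy, OpenCV 4.12 (cv2) and the standard library are available. Lean on these libraries where they do the work, as an engineer would, in place of code of your own. Each camera call takes 0.05 s, during which the arm holds its last target. There are 200 camera calls.

## Working session

There is one attempt and no reset: what is moved stays moved. The work goes in short steps, Python scripts to look and compute and a shell command to move; the robot and the scene stay as the last step left them, time stands still between calls to the robot, and variables do not carry over. Pictures are saved under pics/ and viewed, at most 10 in all, crops included, and the job is handed in when it is done.

```bash
mkdir -p pics
python3 - <<'E'
from rig import observe, optics, env
import cv2,numpy as np
s=observe();print(s['position'],s['tool_rot'],s['grip_width'],env.tcp_to_grasp,s['time_s'])
for n in('side','top'):
    d=optics.get_image(n);cv2.imwrite(f'pics/{n}0.png',d['pixels'][:,:,::-1])
    R=cv2.Rodrigues(d['rvec'])[0];print(n,(-R.T@np.ravel(d['tvec'])).round(3),R.round(2).tolist())
E
```

```text
[0.15068732 0.528654   0.23070278] [[-9.61659826e-01  2.74244255e-01 -6.84416073e-04]
 [ 2.74244937e-01  9.61659021e-01 -1.28142637e-03]
 [ 3.06751071e-04 -1.41999390e-03 -9.99998945e-01]] 0.08519729650498313 0.0187 0.0
side [ 0.311 -0.477  0.63 ] [[0.85, -0.53, 0.01], [-0.37, -0.6, -0.71], [0.38, 0.6, -0.71]]
top [0.49  0.012 0.807] [[0.03, -1.0, -0.01], [-0.99, -0.02, -0.12], [0.12, 0.01, -0.99]]
```

View pics/side0.png

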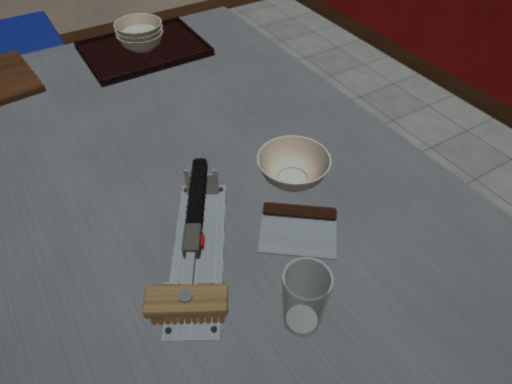

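View pics/top0.png

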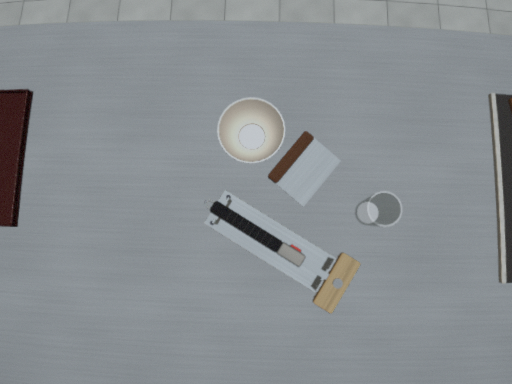

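Both views show the brush. In the top view the head is at (337,283), the handle runs to (215,208), and the red button at (296,249) faces away from the robot. The scraper at (305,168), bowl at (251,130) and tumbler at (383,210) are all on the button side.

```bash
cat > h.py <<'E'
from rig import observe, optics, env
import cv2,numpy as np
def ray(d,uv):
    p=cv2.undistortPoints(np.array([[uv]],float),d['mtx'],np.array(d['dist_coeffs'],float))[0,0]
    R=cv2.Rodrigues(np.array(d['rvec'],float))[0];c=-R.T@np.ravel(d['tvec']);v=R.T@np.array([p[0],p[1],1]);return c,v/np.linalg.norm(v)
def plane(d,uv,z):
    c,v=ray(d,uv);return c+v*(z-c[2])/v[2]
def tri(a,ua,b,ub):
    c1,v1=ray(a,ua);c2,v2=ray(b,ub)
    t=np.linalg.lstsq(np.c_[v1,-v2],c2-c1,rcond=None)[0];p,q=c1+t[0]*v1,c2+t[1]*v2
    return (p+q)/2,np.linalg.norm(p-q)
def mask(d,lo,hi,roi):
    h=cv2.cvtColor(d['pixels'],cv2.COLOR_RGB2HSV);m=cv2.inRange(h,np.array(lo),np.array(hi))
    k=np.zeros_like(m);x0,y0,x1,y1=roi;k[y0:y1,x0:x1]=m[y0:y1,x0:x1];return k
def blob(m):
    n,l,s,c=cv2.connectedComponentsWithStats(m);i=1+np.argmax(s[1:,4])
    ct=max(cv2.findContours((l==i).astype(np.uint8),0,2)[0],key=cv2.contourArea);return c[i],s[i,4],cv2.minAreaRect(ct)
E
python3 - <<'E'
from h import *
t=optics.get_image('top');s=optics.get_image('side')
B={}
for n,d,rh,rb,rr in(('t',t,(300,240,370,320),(200,190,320,280),(280,235,310,262)),('s',s,(135,275,235,330),(180,150,215,232),(192,228,212,255))):
    for k,lo,hi,r in(('head',(8,90,60),(25,255,255),rh),('black',(0,0,0),(180,255,50),rb),('red',(0,150,60),(8,255,255),rr),):
        B[n+k]=blob(mask(d,lo,hi,r));print(n,k,B[n+k])
for z in(.081,):print('head top',plane(t,B['thead'][2][0],z))
bx=cv2.boxPoints(B['thead'][2]);print('headcorners',[plane(t,p,.081).round(4).tolist() for p in bx])
bx=cv2.boxPoints(B['tblack'][2]);print('blackcorners',[plane(t,p,.084).round(4).tolist() for p in bx])
print('red tri',tri(t,B['tred'][0],s,B['sred'][0]),plane(t,B['tred'][0],.077),plane(s,B['sred'][0],.07))
print('tumbler',plane(t,(383,210),.12),'bowl',plane(t,(251,130),.06),'scr',[plane(t,p,.005).round(3).tolist() for p in((312,132),(268,180),(305,205),(340,160))])
E
```

```text
t head (array([319.69047619, 290.38095238]), np.int32(42), ((319.98529052734375, 289.6911926269531), (2.057982921600342, 23.838302612304688), 30.963756561279297))
t black (array([245.60224719, 226.05617978]), np.int32(890), ((245.69573974609375, 226.07135009765625), (78.42903137207031, 11.660666465759277), 31.798912048339844))
t red (array([296.5, 248.5]), np.int32(6), ((296.5000305175781, 248.50003051757812), (5.813776969909668, 0.4472135305404663), 26.56505012512207))
s head (array([185.8004779 , 308.04659498]), np.int32(1674), ((185.0812530517578, 304.2623291015625), (37.63078689575195, 84.58106994628906), 88.31531524658203))
s black (array([196.94444444, 191.73214286]), np.int32(1008), ((196.76339721679688, 192.94485473632812), (16.4072208404541, 68.96812438964844), 5.52754020690918))
s red (array([201.76923077, 240.58974359]), np.int32(39), ((201.74752807617188, 241.02474975585938), (2.8856077194213867, 14.030025482177734), 5.710592269897461))
head top [ 0.38239566 -0.1088529   0.081     ]
headcorners [[0.3628, -0.0949, 0.081], [0.4041, -0.1193, 0.081], [0.402, -0.1229, 0.081], [0.3608, -0.0985, 0.081]]
blackcorners [[0.5373, 0.1208, 0.084], [0.5581, 0.109, 0.084], [0.4772, -0.03, 0.084], [0.4569, -0.018, 0.084]]
red tri (array([ 0.46449017, -0.06068696,  0.0745147 ]), np.float64(0.0011325266803360338)) [ 0.46404569 -0.06024381  0.077     ] [ 0.46627513 -0.05749789  0.07      ]
tumbler [ 0.54393614 -0.22581409  0.12      ] bowl [0.71699483 0.04083584 0.06      ] scr [[0.733, -0.1, 0.005], [0.616, 0.0, 0.005], [0.56, -0.085, 0.005], [0.667, -0.166, 0.005]]
```

```bash
python3 -m jog '[[0,0,0.182,0,0,0,100],[0,0,0.182,0,0,0,100],[0,0,0.182,0,0,0,100],[0,0,0.182,0,0,0,100],[0,0,0.182,0,0,0,100],[0,0,0.182,0,0,0,100],[0,0,0.182,0,0,0,100],[0,0,0.182,0,0,0,100],[0,0,0.182,0,0,0,100],[0,0,0.182,0,0,0,100]]' 45
cat >> h.py <<'E'
U=np.array([.502,.865]);N=np.array([.865,-.502])
def rel(target):
    s=observe();R=s['tool_rot'];return (R.T@(np.array(target)-s['position'])*1000).round(1),np.degrees(np.arctan2(R[1,0],R[0,0]))
E
python3 - <<'E'
from h import *
t=optics.get_image('top')
b=blob(mask(t,(8,60,50),(28,255,255),(305,240,370,320)));print(b)
bx=cv2.boxPoints(b[2]);P=np.array([plane(t,p,.081)[:2] for p in bx]);print(P.round(4),P.mean(0))
g=np.array([.5074,.0455])-P.mean(0);print(np.linalg.norm(g),np.degrees(np.arctan2(g[1],g[0])))
O=P.mean(0);print('rel 0.2 above button',rel([*(np.array([.5074,.0455])-.112*U),.2]))
E
```

```text
time_s: 1.45
position: [0.1508, 0.5288, 0.2311]
tool_rot: [[0.508, 0.861, -0.0], [0.861, -0.508, -0.0], [-0.0, 0.0, -1.0]]
ft_force: [-0.7, -0.7, -0.7]
grip_width: 0.0853
gripper_force: 0.0
(array([335.94038623, 282.41225861]), np.int32(1191), ((335.9705810546875, 282.3823547363281), (22.6378116607666, 58.30951690673828), 30.963756561279297))
[[ 0.3584 -0.0915]
 [ 0.4599 -0.1517]
 [ 0.437  -0.1918]
 [ 0.3358 -0.1312]] [ 0.39777689 -0.14156536]
0.21681945456037052 59.629056267606046
rel 0.2 above button (array([-343.1,  556. ,   31.3]), np.float64(59.04736688977952))
```

```bash
python3 -m jog '[[0,0,0,-0.032,0.052,0,100],[0,0,0,-0.032,0.052,0,100],[0,0,0,-0.032,0.052,0,100],[0,0,0,-0.032,0.052,0,100],[0,0,0,-0.032,0.052,0,100],[0,0,0,-0.032,0.052,0,100],[0,0,0,-0.032,0.052,0,100],[0,0,0,-0.032,0.052,0,100],[0,0,0,-0.032,0.052,0,100],[0,0,0,0,0,0,100]]'
python3 - <<'E'
from h import *
t=np.array([.5074,.0455])
for o in(t-.112*U,np.array([.3972,-.1435])+.108*U):print(rel([*o,.0513]))
E
```

```text
time_s: 2.75
position: [0.4119, 0.0414, 0.231]
tool_rot: [[0.506, 0.863, -0.0], [0.863, -0.506, -0.0], [-0.0, 0.0, -1.0]]
ft_force: [0.4, 0.8, -0.0]
grip_width: 0.0855
gripper_force: 0.0
(array([-60.2,  80.8, 179.8]), np.float64(59.6307972072645))
(array([-58.9,  80.3, 179.8]), np.float64(59.6307972072645))
```

```bash
python3 -m jog '[[0,0,0,-0.03,0.04,0,100],[0,0,0,-0.0295,0.0405,0,100],[0,0,0,0,0,0.04,100],[0,0,0,0,0,0.04,100],[0,0,0,0,0,0.02,100],[0,0,0,0,0,0,100]]'
python3 - <<'E'
from h import *
print(rel([.4515,-.0505,.0513]))
a=[optics.get_image(n)['pixels'] for n in('side','top')]
c=np.hstack([cv2.resize(a[0][150:350,100:300],(400,400),interpolation=2),cv2.resize(a[1][180:320,230:370],(400,400),interpolation=2)])
cv2.imwrite('pics/a1.png',c[:,:,::-1])
E
```

```text
time_s: 3.5
position: [0.4493, -0.0462, 0.1305]
tool_rot: [[0.501, 0.866, -0.003], [0.866, -0.501, 0.001], [-0.0, -0.003, -1.0]]
ft_force: [0.6, -0.5, 0.3]
grip_width: 0.0852
gripper_force: 0.0
(array([-2.6,  4.3, 79.2]), np.float64(59.956816734963155))
```

View pics/a1.png

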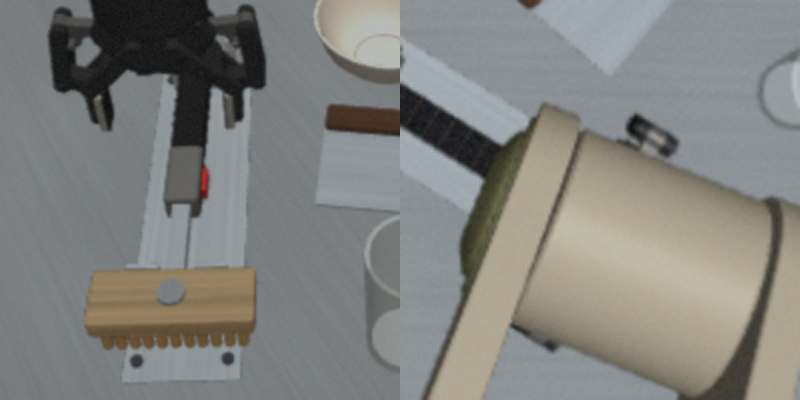

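The side crop shows the open fingers straddling the handle line, above and slightly behind the red button at (205,183) in the crop. The way down is clear.

```bash
python3 -m jog '[[0,0,0,0,0,0.03,100],[0,0,0,0,0,0.03,100],[0,0,0,0,0,0.019,100],[0,0,0,0,0,0,100],[0,0,0,0,0,0,100]]'
python3 - <<'E'
from h import *
print(rel([.4515,-.0505,.0513]))
s=optics.get_image('side')
print(observe()['ft_force'])
cv2.imwrite('pics/a2.png',cv2.resize(s['pixels'][180:330,120:270],(600,600),interpolation=2)[:,:,::-1])
E
```

```text
time_s: 4.22
position: [0.4509, -0.0474, 0.0536]
tool_rot: [[0.503, 0.865, 0.002], [0.865, -0.502, -0.001], [0.0, 0.002, -1.0]]
ft_force: [-0.0, -0.4, 0.3]
grip_width: 0.0856
gripper_force: 0.0
(array([-2.3,  2.1,  2.3]), np.float64(59.83443982242698))
[-0.12439853  0.80119172  0.3113365 ]
```

View pics/a2.png

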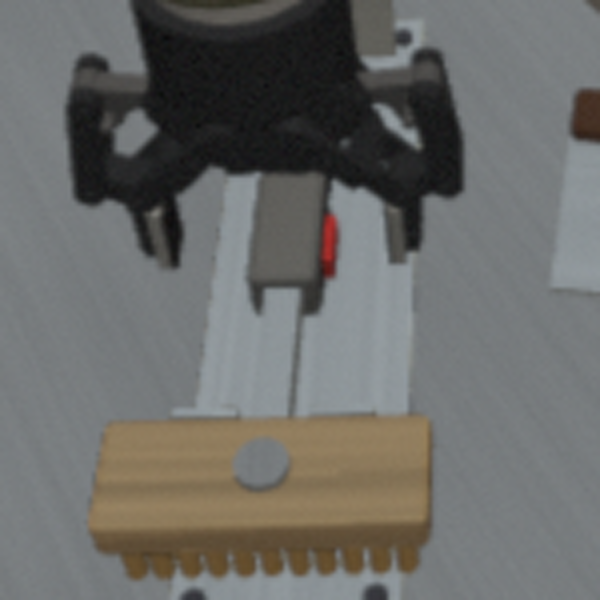

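The fingers sit symmetrically about the handle (left tip at x=170, right at 397, handle between 255 and 322). They are a few mm behind the red button at (329,247), so I'll nudge them and squeeze.

```bash
python3 -m jog '[[0,0,0,-0.003,0.001,0.002,100],[0,0,0,0,0,0,100],[0,0,0,0,0,0,20],[0,0,0,0,0,0,10],[0,0,0,0,0,0,0],[0,0,0,0,0,0,0],[0,0,0,0,0,0,0],[0,0,0,0,0,0,0],[0,0,0,0,0,0,0],[0,0,0,0,0,0,0]]' 50
python3 - <<'E'
from h import *
print(rel([.4515,-.0505,.0513]))
s=optics.get_image('side')
cv2.imwrite('pics/a3.png',cv2.resize(s['pixels'][180:330,120:270],(600,600),interpolation=2)[:,:,::-1])
E
```

```text
time_s: 5.52
position: [0.4498, -0.0505, 0.0509]
tool_rot: [[0.503, 0.864, 0.001], [0.864, -0.503, -0.0], [0.0, 0.001, -1.0]]
ft_force: [-1.4, -0.6, 8.1]
grip_width: 0.0274
gripper_force: 49.7
(array([ 0.9,  1.5, -0.4]), np.float64(59.80607002608835))
```

View pics/a3.png

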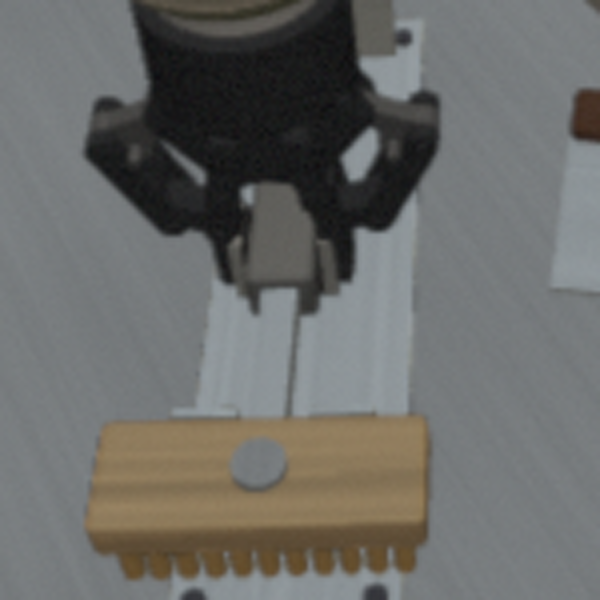

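The pads are closed over the button. The width is 27 mm at 50 N, so the button is in. Now the pull.

```bash
python3 -m jog '[[0,0,0,0.008,0,0,0],[0,0,0,0.012,0,0,0],[0,0,0,0.012,0,0,0],[0,0,0,0.012,0,0,0],[0,0,0,0.012,0,0,0],[0,0,0,0.012,0,0,0],[0,0,0,0.012,0,0,0],[0,0,0,0.012,0,0,0],[0,0,0,0.012,0,0,0],[0,0,0,0,0,0,0]]'
```

```text
time_s: 6.82
position: [0.5027, 0.0399, 0.051]
tool_rot: [[0.503, 0.864, 0.002], [0.864, -0.503, 0.0], [0.001, 0.002, -1.0]]
ft_force: [1.3, 2.9, 6.1]
grip_width: 0.0276
gripper_force: 49.5
```

```bash
python3 -m jog '[[0,0,0,0.008,0,0,0],[0,0,0,0.006,0,0,0],[0,0,0,0.004,0,0,0],[0,0,0,0,0,0,0],[0,0,0,0,0,0,0]]'
python3 - <<'E'
from h import *
print(rel([.4515,-.0505,.0513]))
s=optics.get_image('side')
cv2.imwrite('pics/a4.png',cv2.resize(s['pixels'][130:330,90:290],(600,600),interpolation=2)[:,:,::-1])
E
```

```text
time_s: 7.45
position: [0.5112, 0.0546, 0.0511]
tool_rot: [[0.503, 0.864, 0.001], [0.864, -0.503, -0.001], [-0.0, 0.001, -1.0]]
ft_force: [-1.5, -1.8, 7.9]
grip_width: 0.0278
gripper_force: 49.5
(array([-120.9,    1.3,   -0.2]), np.float64(59.80305576975483))
```

View pics/a4.png

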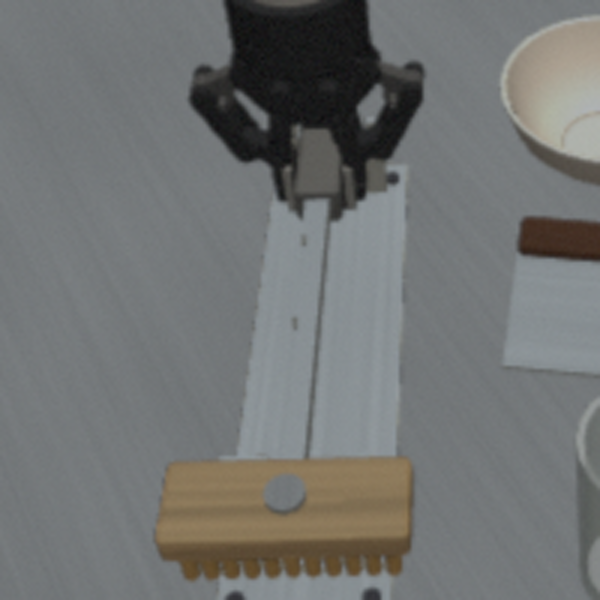

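The handle has slid out with the gripper: its front edge is now at (318,195) in the crop and the head is still at the fork. The force is still low, so I'll pull on to the end of the travel.

```bash
python3 -m jog '[[0,0,0,0.002,0,0,0],[0,0,0,0,0,0,0],[0,0,0,0,0,0,0]]'
```

```text
time_s: 7.88
position: [0.5118, 0.0558, 0.051]
tool_rot: [[0.503, 0.864, 0.0], [0.864, -0.503, -0.002], [-0.002, 0.001, -1.0]]
ft_force: [-2.8, -6.6, 9.0]
grip_width: 0.0277
gripper_force: 49.7
```

```bash
python3 -m jog '[[0,0,0,0.002,0,0,0],[0,0,0,0,0,0,0],[0,0,0,0,0,0,0]]'
```

```text
time_s: 8.25
position: [0.5118, 0.0559, 0.051]
tool_rot: [[0.502, 0.865, -0.003], [0.865, -0.502, -0.005], [-0.005, 0.0, -1.0]]
ft_force: [-9.7, -19.1, 12.4]
grip_width: 0.0273
gripper_force: 50.0
```

```bash
python3 -m jog '[[0,0,0,0,0,0,60],[0,0,0,0,0,0,100],[0,0,0,0,0,0,100],[0,0,0,0,0,0,100],[0,0,0,0,0,-0.03,100],[0,0,0,0,0,-0.04,100],[0,0,0,0,0,-0.03,100],[0,0,0,0.05,0,0,100],[0,0,0,0.05,0,0,100],[0,0,0,0,0,0,100]]'
python3 - <<'E'
from h import *
s=optics.get_image('side')
cv2.imwrite('pics/a5.png',cv2.resize(s['pixels'][130:330,90:290],(600,600),interpolation=2)[:,:,::-1])
E
```

```text
time_s: 9.5
position: [0.5638, 0.1474, 0.1499]
tool_rot: [[0.5, 0.866, 0.0], [0.866, -0.5, 0.0], [0.0, 0.0, -1.0]]
ft_force: [-0.9, -0.1, -0.1]
grip_width: 0.0857
gripper_force: 0.0
```

View pics/a5.png

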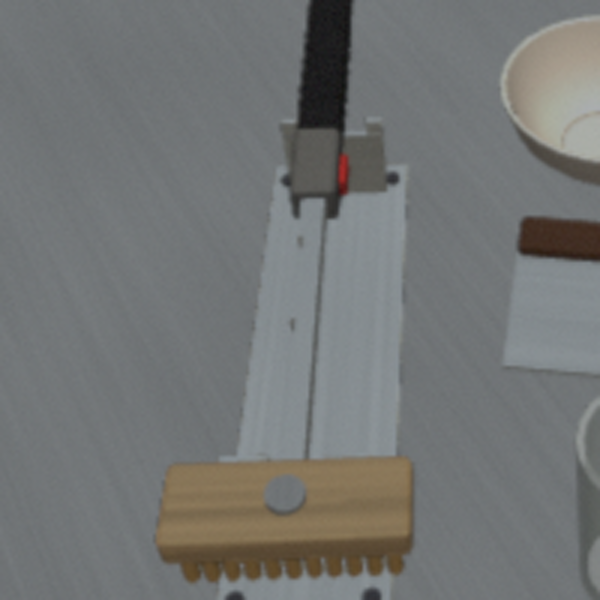

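The handle is out, its front edge at (317,205) in the crop. The red button at (344,172) stands proud again, so it is locked. Next I grip the bare rod at the balance point.

Run:
```python
from h import *
print(rel([.4705,-.0163,.0513]))
```

```text
(array([-186.9,    1.2,   98.6]), np.float64(59.933455420202144))
```

```bash
python3 -m jog '[[0,0,0,-0.06,0,0,100],[0,0,0,-0.06,0,0,100],[0,0,0,-0.06,0,0,100],[0,0,0,-0.007,0.001,0.03,100],[0,0,0,0,0,0.03,100],[0,0,0,0,0,0.02,100],[0,0,0,0,0,0.0,100],[0,0,0,0,0,0.0,100]]'
python3 - <<'E'
from h import *
print(rel([.4705,-.0163,.0513]),observe()['ft_force'])
E
```

```text
time_s: 10.55
position: [0.4701, -0.0176, 0.0711]
tool_rot: [[0.503, 0.864, 0.001], [0.864, -0.503, -0.0], [0.0, 0.001, -1.0]]
ft_force: [-0.1, -0.4, 0.2]
grip_width: 0.0854
gripper_force: 0.0
(array([ 1.3, -0.3, 19.8]), np.float64(59.78319399645393)) [-0.13562597 -0.38443443  0.21227315]
```

```bash
python3 -m jog '[[0,0,0,0.001,0,0.02,100],[0,0,0,0,0,0,100],[0,0,0,0,0,0,0],[0,0,0,0,0,0,0],[0,0,0,0,0,0,0],[0,0,0,0,0,0,0],[0,0,0,0,0,0,0],[0,0,0,0,0,0,0],[0,0,0,0,0,0,0],[0,0,0,0,0,0,0]]' 100
python3 - <<'E'
from h import *
print(rel([.4705,-.0163,.0513]))
E
```

```text
time_s: 11.8
position: [0.4705, -0.0163, 0.0508]
tool_rot: [[0.502, 0.865, 0.0], [0.865, -0.502, -0.0], [-0.0, 0.0, -1.0]]
ft_force: [-1.5, -0.4, 5.0]
grip_width: 0.0121
gripper_force: 97.5
(array([ 0. ,  0. , -0.5]), np.float64(59.849483436065086))
```

```bash
python3 -m jog '[[0,0,0,-0.002,0,0,0],[0,0,0,-0.002,0,0,0],[0,0,0,0,0,0,0],[0,0,0,0,0,-0.004,0],[0,0,0,0,0,-0.006,0],[0,0,0,0,0,-0.006,0],[0,0,0,0,0,-0.006,0],[0,0,0,0,0,-0.006,0],[0,0,0,0,0,0,0],[0,0,0,0,0,0,0]]'
```

```text
time_s: 13.05
position: [0.4683, -0.0198, 0.0783]
tool_rot: [[0.503, 0.864, -0.0], [0.864, -0.503, 0.0], [-0.0, -0.0, -1.0]]
ft_force: [-0.0, 0.5, -2.8]
grip_width: 0.0119
gripper_force: 97.5
```

```bash
python3 -m jog '[[0,0,0,0,0,-0.006,0],[0,0,0,0,0,-0.01,0],[0,0,0,0,0,-0.012,0],[0,0,0,0,0,-0.012,0],[0,0,0,0,0,-0.012,0],[0,0,0,0,0,-0.01,0],[0,0,0,0,0,-0.008,0],[0,0,0,0,0,-0.004,0],[0,0,0,0,0,0,0],[0,0,0,0,0,0,0]]'
python3 - <<'E'
from h import *
o=observe();print(o['ft_force'],o['wrist_torque'])
a=[optics.get_image(n)['pixels'] for n in('side','top')]
cv2.imwrite('pics/a6.png',cv2.resize(np.hstack(a)[60:],(800,253))[:,:,::-1])
E
```

```text
time_s: 14.3
position: [0.4683, -0.0198, 0.152]
tool_rot: [[0.503, 0.864, -0.001], [0.864, -0.503, 0.0], [-0.0, -0.001, -1.0]]
ft_force: [-0.3, 0.4, -3.5]
grip_width: 0.0123
gripper_force: 97.5
[-0.32012049  0.40169759 -3.53455134] [-0.01295821  0.05237901  0.0203393 ]
```

View pics/a6.png

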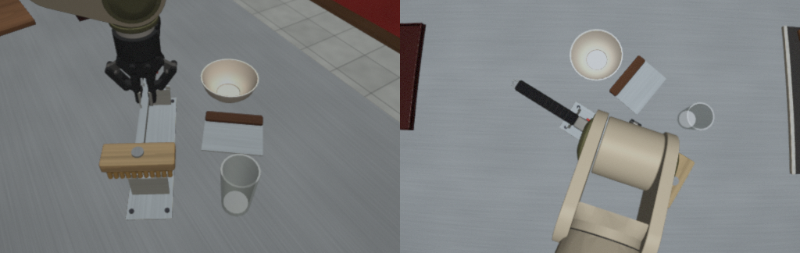

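Both views show the brush hanging level in the gripper, with the head at (138,155) in the side half and the handle end at (516,83) in the top half. The bystanders are where they were. One quick height check on both ends before handing in.

Run:
```python
from h import *
g=np.array([.4683,-.0198]);s=optics.get_image('side');t=optics.get_image('top')
c,v=ray(s,(177,254.6));k=((g-.145*U-c[:2])@U)/(v[:2]@U)
print('head cap: intersect plane x_b=0:',c+k*v, 'lateral',(c+k*v)[:2]@N-g@N)
b=blob(mask(t,(0,0,0),(180,255,50),(135,150,235,240)));bx=b[2];print(bx)
P=cv2.boxPoints(bx);P=P[np.argsort(P[:,0])];e=P[:2].mean(0)
for z in(.13,.16,.184,.21):print(z,((plane(t,e,z)[:2]-g)@U).round(4))
```

```text
head cap: intersect plane x_b=0: [ 0.3981141  -0.14673628  0.18432757] lateral 0.003011207017811768
((187.27645874023438, 190.86192321777344), (87.45701599121094, 13.888023376464844), 31.701433181762695)
0.13 0.294
0.16 0.2827
0.184 0.2737
0.21 0.2639
```

```bash
python3 -m jog '[[0,0,0,0,0,0,0],[0,0,0,0,0,0,0],[0,0,0,0,0,0,0]]'; python3 -c "
from rig import job;print(job.close_job())"
```

```text
time_s: 14.88
position: [0.4685, -0.0198, 0.1523]
tool_rot: [[0.503, 0.864, -0.0], [0.864, -0.503, -0.0], [-0.0, 0.0, -1.0]]
ft_force: [0.1, -0.8, -3.3]
grip_width: 0.012
gripper_force: 97.5
the job is handed in; nothing more can be done
None
```

I handed the job in at 14.9 s with the brush pulled out to the second stop, the button back out, and the rod held level and still at the balance point about 10 cm above the rest; the tumbler, bowl and scraper look unmoved, and no verdict came back.

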